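# Stack two planks to dry, with sticks between and a weight on top

## Robot

A 6-joint arm with a two-finger parallel gripper is mounted at the origin on the work surface. World frame = base frame: x ahead of the robot, y to its left, z up, the work surface at z = 0. Lengths are in mm, angles in rad, forces in N, time in s.
With the tool pointing down it reaches from about 350 to 875 mm from the base axis. Payload 4.2 kg.
Tool frame: the origin (TCP) lies at the very end of the fingers, on their centre line; the grasp point (between the pads) lies 19 mm behind it; z points along the fingers, y is the direction in which the jaws open and shut (so a half turn about z gives the same grasp; the last joint's range is limited). The gripper opens to 85 mm and grips with 20 to 120 N. Pads are 22 mm wide; open, the fingers measure 114 mm over their backs; the gripper's body (76 mm by 85 mm) begins 54 mm behind the grasp point. The pads swing forward as they close: fully open they stand 13 mm farther back than shut.
Start: joints at [-0.883, 0.385, 0.008, 0, -1.194, -0.259], TCP at [259.875, -568.388, 231.312] pointing down, gripper open.
Joint ranges: [-3.14, 3.14], [-1.21, 2.06], [-1.07, 1.41], [-3.16, 2.05], [-2.99, -0.16], [-3.1, 3.1]. Speed limits (rad/s): [2.79, 2.79, 3.14, 3.14, 3.14, 3.14].

## Interface

Orientations are given as a unit quaternion [x, y, z, w].
In Python, from bench import arm gives the robot as it stands.
- The arm moves only by the tool apply_moves, never from a script. Its argument "plan" is one flat list of numbers, 5 for each row, row after row: the gripper's target within -1 to 1 (shut at 1, half-way at 0, fully open at -1), then the shift along the world's x, y, z in m, then the turn about the world's z in degrees. A call has 1 to 8 rows; each row is the pose to reach, as a shift and turn from the pose commanded when the call began; what a row does not reach only later rows make up. A row lasts 1/12 s, in which the tool goes at most 41.7 mm and 7.16 degrees, less where a joint would pass 70% of its speed; a pose out of reach is approached as far as the arm can. A call with a gripper value outside its range is refused whole. The fingers move at their own pace and stop on an object; the grip force is fixed at half the most. Time passes only in rows, so rows that repeat a pose let the fingers close. It gives the time, the measured TCP pose, the force and the opening at its end, in the units of the state.
- arm.read_state(): the state, without advancing time (a new reading comes with each control period).
- arm.get_image(name): name is "side" or "top"; returns a dict with "color" (480x640x3 uint8, red, green, blue), "range_z" (480x640 float32, mm along the optical axis (not along the pixel's ray), 0 where there is no reading), "camera_matrix" (3x3 intrinsics, pixels), "k1" (the pictures are not rectified: a ray, as slopes to the right and down, at radius r is drawn at 1 + k1 r^2 times it, then the intrinsics apply), "camera_from_world" (4x4, takes a point from world to camera coordinates). Camera axes: x right, y down, z forward; pixel columns grow to the right and rows downward; lengths in mm; the calibration is good to about 2 mm. A picture is of the moment at which its call begins.
- arm.job_done(): hands the job in, once; it reports no verdict.
The state is a dict: "clock": time; "joints": joint angles; "joint_vel": joint speeds; "joint_efforts": joint torques, N m; "position": TCP position; "ee_rot": TCP orientation; "contact_force": force on the tool from outside, world axes, zero at the start; "wrist_torque": the same for the moment, N m; "gripper_width": finger opening in mm.
Only numpy, scipy, OpenCV 4.12 (cv2) and the standard library are available. Lean on these libraries where they do the work, as an engineer would, in place of code of your own. Each camera call takes 0.05 s, during which the arm holds its last target.

## Task

Stack the two planks to dry on the pair of dark rails screwed to the bench: first the long plank flat across both rails, square to them, in the middle of their length and sticking out about equally past each; on it the two loose sticks, one directly above each rail and running the same way as the rail; on the sticks the short plank, lined up with the long one and centred over it. Finish with the iron weight standing upright on the middle of the short plank. Leave the block plane and the square offcut where they are.

Things in the scene. Friction and masses are not known exactly. Their poses are not given: they have to be found in the camera images.
- rail_left_top (a point): Left one of the pair of dark wooden rails, screwed to the bench (does not move): 100 long (x) x 28 wide (y) x 20 high (z) mm. Point: middle of its top face, 20 mm above the bench. The rail runs along its x axis, roughly away from the robot; y points away from the other rail, z up.
- rail_right_top (a point): Right one of the pair of rails, the same as the left and parallel to it, lying in the left rail's -y direction with 100 to 130 mm between their centre lines (it varies); its middle is level with the left one's. Point: middle of its top face, 20 mm above the bench; axes as the left rail's.
- long_plank_c (a point): The long plank: brown wood, 240 long (x) x 56 wide (y) x 20 thick (z) mm, about 0.19 kg, loose, lying flat on the bench to the left or right. Point: its centre, 10 mm above its underside. Nothing is marked on it: either end may go either way.
- short_plank_c (a point): The short plank: same wood, 180 long (x) x 56 wide (y) x 20 thick (z) mm, about 0.14 kg, loose, lying flat on the bench on the side opposite the long plank. Point: its centre, 10 mm above its underside.
- sticker_a_c (a point): A drying stick: plain brown wooden stick 84 long (x) x 22 wide (y) x 16 high (z) mm, about 25 g, loose, starting flat on the bench among the other things. The two sticks are alike and either may go over either rail. Point: its centre, 8 mm above its underside.
- sticker_b_c (a point): A drying stick: plain brown wooden stick 84 long (x) x 22 wide (y) x 16 high (z) mm, about 25 g, loose, starting flat on the bench among the other things. The two sticks are alike and either may go over either rail. Point: its centre, 8 mm above its underside.
- weight_c (a point): The dark iron weight: upright round body 54 mm across and 32 mm high, a 18 mm neck, and on top a knob 28 mm across from 45 to 58 mm above its underside; 58 mm high in all, about 0.6 kg, loose, on the bench among the sticks. Point: on its axis, half-way up (29 mm above its underside); z is its axis.
- offcut_c (a point): Bystander, leave it: a nearly square wooden offcut 50 (x) x 45 (y) x 30 high (z) mm, loose, among the sticks and the weight. Point: its centre.
- plane: Bystander, leave it: a small steel block plane with wooden knobs, 150 long (x) x 50 wide (y) x 45 high mm, loose, far to the right. Origin: centre of its underside.
Not all that is in view belongs to the job. What is shaped like the part that bears long_plank_c but blue is not meant. Of the things that look like the part that bears weight_c, the larger one is meant.

How it is judged:
By the outcome, as a careful person would: the job done as asked, in the order asked, and still so for the second after the job is handed in, with the robot touching nothing.
It also fails if it takes over 128 s, if anything falls off the work surface, if the arm or the gripper's body presses on something with over 40 N, if the wrist force passes 120 N, or if a joint passes its speed limit or range.

## Working session

There is one attempt and no reset: what is moved stays moved. The work goes in short steps, Python scripts to look and compute and a tool call to move; the robot and the scene stay as the last step left them, time stands still between calls to the robot, and variables do not carry over. Pictures are saved under pics/ and viewed, and the job is handed in when it is done.

Besides the shell and the picture viewer there is one more tool, called after "Call:" by a JSON object that holds its "fn" and its "kwargs". apply_moves: Moves the arm, as the interface text tells. Its arguments: {"type":"object","properties":{"plan":{"type":"array","items":{"type":"number"}}},"required":["plan"]}

```bash
ls; mkdir -p pics; cat > h.py <<'E'
import numpy as np, cv2
from bench import arm
def grab(n):
    d=arm.get_image(n); return d
def save(d,f): cv2.imwrite('pics/'+f,cv2.cvtColor(d['color'],cv2.COLOR_RGB2BGR))
def rays(d,uv):
    K=np.array(d['camera_matrix']);uv=np.atleast_2d(uv).astype(float)
    p=np.c_[(uv[:,0]-K[0,2])/K[0,0],(uv[:,1]-K[1,2])/K[1,1]]
    q=p.copy()
    for _ in range(30): q=p/(1+d['k1']*(q**2).sum(1,keepdims=True))
    return q
def onplane(d,uv,z):
    q=rays(d,uv);T=np.array(d['camera_from_world']);R=T[:3,:3];c=-R.T@T[:3,3]
    w=np.c_[q,np.ones(len(q))]@R
    return c+w*((z-c[2])/w[:,2])[:,None]
def cloud(d):
    h,w=d['range_z'].shape;uu,vv=np.meshgrid(np.arange(w),np.arange(h))
    q=rays(d,np.c_[uu.ravel(),vv.ravel()]);z=d['range_z'].ravel()[:,None]
    T=np.array(d['camera_from_world']);P=(np.c_[q,np.ones(len(q))]*z-T[:3,3])@T[:3,:3]
    P[z[:,0]==0]=np.nan
    return P.reshape(h,w,3)
E
python3 - <<'E'
from h import *
for n in('top','side'):
    d=grab(n);save(d,n+'0.png');T=np.array(d['camera_from_world']);print(n,-T[:3,:3].T@T[:3,3],d['k1'],d['camera_matrix'])
print(arm.read_state())
E
```

```text
pics
top [ 410.19316609   -9.55339322 1450.19842132] -0.11530118749474223 [[517.00619109   0.         317.8775478 ]
 [  0.         517.00619109 237.26878306]
 [  0.           0.           1.        ]]
side [  5.18047334 804.85826356 773.52798605] -0.14094442823313671 [[507.6287762    0.         318.99756733]
 [  0.         507.6287762  237.94240129]
 [  0.           0.           1.        ]]
{'clock': 0.1, 'joints': array([-8.83386227e-01,  3.85474189e-01,  6.73373663e-03, -4.53217536e-04,
       -1.19400000e+00, -2.58602348e-01]), 'joint_vel': array([-0.00022602, -0.00202756,  0.00303278,  0.00279783,  0.00052253,
       -0.00105309]), 'joint_efforts': array([-3.39271473e-04, -3.93320274e+01,  1.88930047e+01,  4.19796467e+00,
       -2.59241373e-03,  6.04066770e-06]), 'position': array([ 259.66144155, -567.91713447,  230.32032061]), 'ee_rot': array([-2.12683215e-01,  9.77120699e-01,  9.61287116e-04, -2.55332470e-04]), 'contact_force': array([ 0.04790279, -0.3314248 , -0.40602144]), 'wrist_torque': array([ 0.03121591,  0.00071133, -0.03867147]), 'gripper_width': 85.10286387053092}
```

View pics/top0.png

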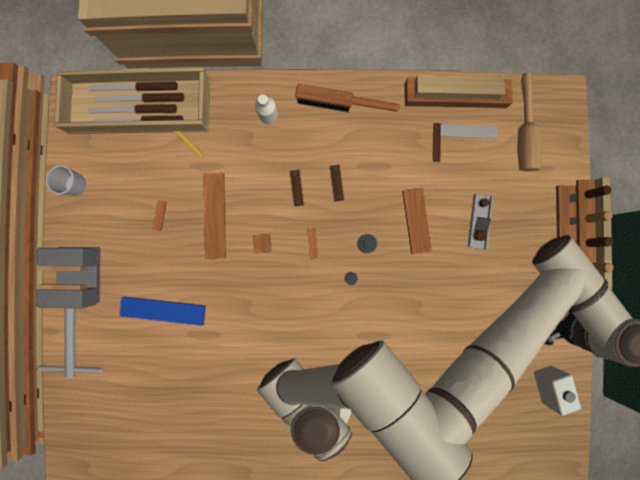

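View pics/side0.png

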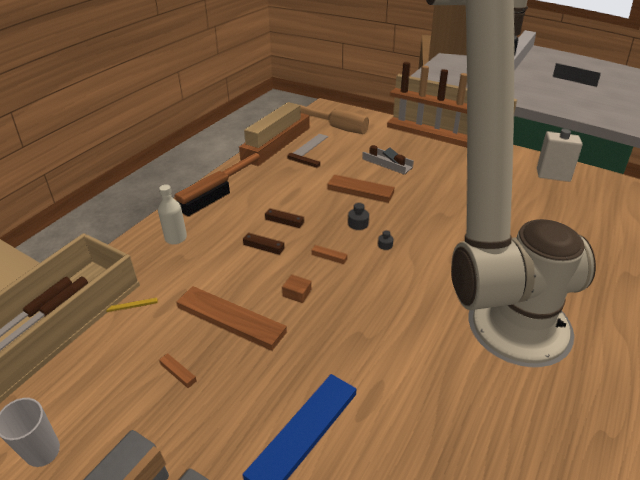

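The top view shows these, by pixel:
- Long plank: brown at (215,216). The blue one at (162,311) is the decoy.
- Short plank: (417,221).
- Sticks: (159,215) and (312,243).
- Offcut: (262,243).
- Rails: (296,188) and (337,183).
- Weights: (367,243) is larger than (350,278), so the first is meant.
- Block plane: (480,221).

Next I confirm these in an enlarged crop and measure them.

```bash
cat >> h.py <<'E'
def measure(d,seeds,P=None,tol=0.5,dbg=False):
    """seeds: name->(u,v,ztop). mask = depth height near top; returns pose from rectangle on plane."""
    P=cloud(d) if P is None else P
    out={}
    for n,(u,v,zt,r) in seeds.items():
        m=(np.abs(P[...,2]-zt)<7).astype(np.uint8)
        box=np.zeros_like(m);box[max(0,v-r):v+r,max(0,u-r):u+r]=1;m&=box
        nl,lab,st,ce=cv2.connectedComponentsWithStats(m,connectivity=4)
        if nl<2: out[n]=None;continue
        k=1+np.argmax(st[1:,4])
        vv,uu=np.nonzero(lab==k)
        X=onplane(d,np.c_[uu,vv],zt)[:,:2].astype(np.float32)
        (c,s,a)=cv2.minAreaRect(X)
        if s[0]<s[1]: a+=90;s=s[::-1]
        a=(a+90)%180-90
        out[n]=(np.round(X.mean(0),1),np.round(c,1),np.round(s,1),round(a,1),np.round(np.nanmedian(P[lab==k],0),1),len(uu))
    return out
E
python3 - <<'E'
from h import *
d=grab('top');P=cloud(d)
b=P[300:340,230:300,2];print('bench z',np.nanmedian(b),np.nanstd(b))
S=dict(long=(215,216,20,60),short=(417,221,20,50),sa=(159,215,16,25),sb=(312,243,16,22),off=(262,243,30,16),rl=(296,188,20,24),rr=(337,183,20,24),wt=(367,243,55,16),wbody=(367,243,32,16),ws=(350,278,20,16))
for k,v in measure(d,S,P).items(): print(k,v)
c=d['color'][150:320,130:450];cv2.imwrite('pics/crop0.png',cv2.cvtColor(cv2.resize(c,None,fx=2.5,fy=2.5,interpolation=2),cv2.COLOR_RGB2BGR))
E
```

```text
bench z -0.8510123168132131 3.153977670148955
long (array([528.8, 287.9], dtype=float32), array([528.7, 287.2]), array([239.9,  59.2]), 2.0, array([529.4, 288.1,  19.4]), 1687)
short (array([ 515.3, -277.5], dtype=float32), array([ 515.4, -277.5]), array([180.2,  57.9]), 8.0, array([ 514.2, -277.7,   19.1]), 1274)
sa (array([529.9, 446.5], dtype=float32), array([529.9, 445.8]), array([84.3, 25.7]), -9.5, array([529.9, 446.5,  15.5]), 248)
sb (array([450.5,  13.4], dtype=float32), array([450.6,  13.6]), array([82.5, 21.9]), 5.4, array([451.9,  14.1,  15.3]), 231)
off (array([450.7, 154.7], dtype=float32), array([451.3, 154.3]), array([49.6, 44.2]), 0.4, array([451.3, 154.5,  29.1]), 286)
rl (array([606.4,  59.6], dtype=float32), array([606.3,  59.4]), array([100.6,  28. ]), 7.4, array([607.2,  59.2,  19.4]), 349)
rr (array([621.1, -52.5], dtype=float32), array([620.6, -52.6]), array([100.5,  28.3]), 7.3, array([621.9, -52.3,  19.4]), 356)
wt (array([ 451.2, -136.3], dtype=float32), array([ 451.2, -136.5]), array([24.9, 24.8]), -44.9, array([ 451.2, -135.2,   56.4]), 79)
wbody (array([ 450.7, -135.5], dtype=float32), array([ 451.2, -136.5]), array([52.6, 50.5]), -45.0, array([ 449.3, -134.2,   31.6]), 210)
ws (array([355.1, -91.6], dtype=float32), array([355.5, -92.6]), array([35.9, 33.1]), -89.9, array([355.5, -90.9,  21.5]), 100)
```

View pics/crop0.png

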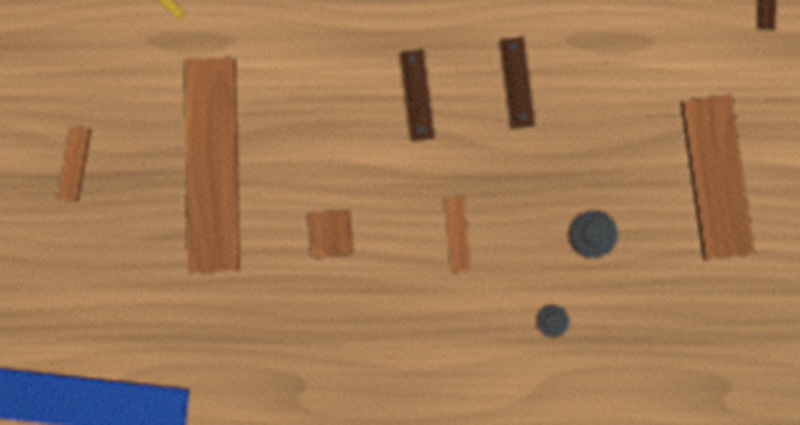

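The crop confirms all of them: in crop pixels, the large weight at (593,234) and the small one at (552,320), the brown plank at (212,165). All measured sizes match the given ones, and both rails lie at about 7.35° with their midpoint at (613.5, 3.5). Now I move to the long plank.

Call:
{"fn": "apply_moves", "kwargs": {"plan": [-1, 0.012, 0.036, 0, -6, -1, 0.025, 0.075, 0, -12, -1, 0.037, 0.115, 0, -18, -1, 0.05, 0.155, 0, -22.6, -1, 0.062, 0.195, 0, -22.6, -1, 0.074, 0.234, 0, -22.6, -1, 0.086, 0.273, 0, -22.6, -1, 0.099, 0.312, 0, -22.6]}}

```text
clock: 0.82
position: [358.6, -254.5, 231.3]
ee_rot: [-0.017, 1.0, 0.0, 0.0]
contact_force: [0.6, -0.7, 0.5]
gripper_width: 85.1
```

Call:
{"fn": "apply_moves", "kwargs": {"plan": [-1, 0.012, 0.038, 0, 0, -1, 0.024, 0.077, 0, 0, -1, 0.036, 0.116, 0, 0, -1, 0.048, 0.155, 0, 0, -1, 0.06, 0.194, 0, 0, -1, 0.072, 0.233, 0, 0, -1, 0.084, 0.272, 0, 0, -1, 0.096, 0.311, 0, 0]}}

```text
clock: 1.48
position: [454.7, 56.7, 231.4]
ee_rot: [-0.017, 1.0, 0.0, 0.0]
contact_force: [0.7, 0.2, -0.5]
gripper_width: 85.4
```

Call:
{"fn": "apply_moves", "kwargs": {"plan": [-1, 0.012, 0.038, -0.01, 0, -1, 0.024, 0.077, -0.03, 0, -1, 0.036, 0.115, -0.05, 0, -1, 0.048, 0.15, -0.07, 0, -1, 0.058, 0.185, -0.09, 0, -1, 0.068, 0.21, -0.11, 0, -1, 0.073, 0.227, -0.13, 0, -1, 0.074, 0.232, -0.15, 0]}}

```text
clock: 2.15
position: [529.7, 289.7, 79.4]
ee_rot: [-0.018, 1.0, 0.0, 0.0]
contact_force: [0.0, 0.6, 0.3]
gripper_width: 85.4
```

Call:
{"fn": "apply_moves", "kwargs": {"plan": [-1, 0, 0.001, -0.025, 0, -1, 0, 0.001, -0.05, 0, -1, 0, 0.001, -0.068, 0, -1, 0, 0.001, -0.079, 0, -1, 0, 0.001, -0.079, 0, 1, 0, 0.001, -0.079, 0, 1, 0, 0.001, -0.079, 0, 1, 0, 0.001, -0.079, 0]}}

```text
clock: 2.82
position: [530.0, 288.4, 4.5]
ee_rot: [-0.017, 1.0, 0.001, 0.001]
contact_force: [-2.6, -2.1, 1.6]
gripper_width: 54.2
```

Call:
{"fn": "apply_moves", "kwargs": {"plan": [1, 0, 0, 0, 0, 1, 0, 0, 0, 0, 1, 0, 0, 0, 0, 1, 0, 0, 0, 0, 1, 0, 0, 0, 0, 1, 0, 0, 0, 0]}}

```text
clock: 3.32
position: [529.9, 288.5, 4.3]
ee_rot: [-0.017, 1.0, 0.001, 0.001]
contact_force: [0.2, -0.2, 6.1]
gripper_width: 54.6
```

Call:
{"fn": "apply_moves", "kwargs": {"plan": [1, 0, 0, 0.02, 0, 1, 0, 0, 0.055, 0, 1, 0, 0, 0.09, 3, 1, 0.005, -0.015, 0.115, 10, 1, 0.013, -0.045, 0.12, 17, 1, 0.022, -0.075, 0.12, 24, 1, 0.032, -0.108, 0.12, 31, 1, 0.041, -0.14, 0.12, 38]}}

```text
clock: 3.98
position: [569.4, 146.2, 122.4]
ee_rot: [-0.345, 0.939, 0.0, -0.0]
contact_force: [0.3, -0.6, -2.5]
gripper_width: 54.8
```

Call:
{"fn": "apply_moves", "kwargs": {"plan": [1, 0.007, -0.025, 0, 7, 1, 0.015, -0.05, 0, 14, 1, 0.023, -0.078, 0, 21, 1, 0.031, -0.103, 0, 28, 1, 0.038, -0.125, 0, 35, 1, 0.042, -0.138, 0, 42, 1, 0.043, -0.142, 0, 49, 1, 0.043, -0.142, 0, 55]}}

```text
clock: 4.65
position: [612.3, 3.9, 121.6]
ee_rot: [0.738, -0.675, -0.001, 0.0]
contact_force: [-0.5, 0.8, -2.7]
gripper_width: 54.2
```

Call:
{"fn": "apply_moves", "kwargs": {"plan": [1, 0, 0, -0.01, 2.35, 1, 0, 0, -0.03, 2.35, 1, 0, 0, -0.05, 2.35, 1, 0, 0, -0.07, 2.35, 1, 0, 0, -0.08, 2.35, 1, 0, 0, -0.08, 2.35]}}

```text
clock: 5.15
position: [610.4, 5.1, 39.3]
ee_rot: [0.75, -0.661, -0.002, 0.003]
contact_force: [-0.1, -0.6, -2.5]
gripper_width: 54.2
```

```bash
python3 - <<'E'
from h import *
print({k:np.round(v,3) for k,v in arm.read_state().items() if k in('position','joints','contact_force','gripper_width','ee_rot')})
for n in('top','side'):
    d=grab(n);save(d,n+'1.png')
E
```

```text
{'joints': array([ 0.273,  0.556, -0.246, -0.001, -0.775, -0.145]), 'position': array([610.423,   5.129,  39.323]), 'ee_rot': array([ 0.75 , -0.661, -0.002,  0.003]), 'contact_force': array([-0.099, -0.615, -2.538]), 'gripper_width': np.float64(54.154)}
```

View pics/top1.png

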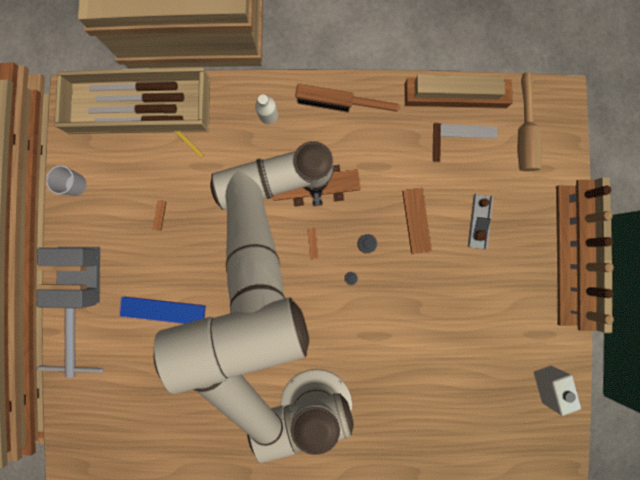

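View pics/side1.png

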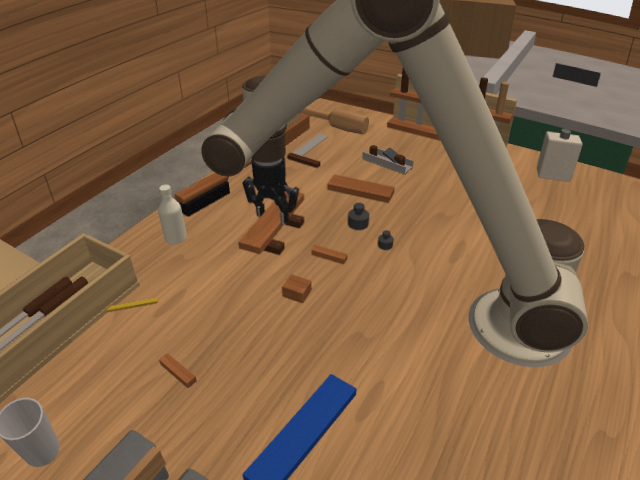

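Call:
{"fn": "apply_moves", "kwargs": {"plan": [1, 0.002, 0, -0.003, 0.1, 1, 0.003, 0, -0.007, 0.1, 1, 0.003, 0, -0.01, 0.1, 1, 0.003, 0, -0.012, 0.1, 1, 0.003, 0, -0.012, 0.1, 1, 0.003, 0, -0.012, 0.1]}}

```text
clock: 5.75
position: [615.8, 5.6, 30.3]
ee_rot: [0.751, -0.66, -0.0, 0.0]
contact_force: [-0.4, 0.2, -2.3]
gripper_width: 54.2
```

Call:
{"fn": "apply_moves", "kwargs": {"plan": [1, -0.002, -0.001, -0.002, 0, 1, -0.0024, -0.001, -0.003, 0, 1, -0.0024, -0.001, -0.005, 0, 1, -0.0024, -0.001, -0.006, 0, 1, -0.0024, -0.001, -0.007, 0, 1, -0.0024, -0.001, -0.007, 0, 1, -0.0024, -0.001, -0.007, 0]}}

```text
clock: 6.33
position: [613.3, 4.6, 24.3]
ee_rot: [0.751, -0.66, -0.0, 0.0]
contact_force: [-3.4, -0.0, 6.1]
gripper_width: 54.4
```

Call:
{"fn": "apply_moves", "kwargs": {"plan": [-1, 0, 0, 0, 0, -1, 0, 0, 0, 0, -1, 0, 0, 0, 0, -1, 0, 0, 0.005, 0, -1, 0, 0, 0.025, 0, -1, 0, 0, 0.055, 0, -1, 0, 0, 0.085, 0, -1, 0, 0, 0.1, 0]}}

```text
clock: 7.0
position: [615.6, 4.8, 127.6]
ee_rot: [0.752, -0.66, 0.002, -0.002]
contact_force: [0.8, -0.1, 1.0]
gripper_width: 85.2
```

Call:
{"fn": "apply_moves", "kwargs": {"plan": [-1, -0.015, 0.001, 0, 7, -1, -0.04, 0.002, 0, 14, -1, -0.07, 0.004, 0, 21, -1, -0.1, 0.006, 0, 28, -1, -0.125, 0.007, 0, 35, -1, -0.145, 0.008, 0, 42, -1, -0.16, 0.009, 0, 49, -1, -0.163, 0.009, 0, 56]}}

```text
clock: 7.67
position: [447.9, 13.3, 123.7]
ee_rot: [0.974, -0.227, -0.0, -0.0]
contact_force: [-0.4, 0.2, 0.1]
gripper_width: 85.3
```

Call:
{"fn": "apply_moves", "kwargs": {"plan": [-1, 0, 0, -0.01, 7, -1, 0, 0, -0.025, 14, -1, 0, 0, -0.04, 21, -1, 0, 0, -0.055, 28, -1, 0, 0, -0.065, 32, -1, 0, 0, -0.065, 32]}}

```text
clock: 8.17
position: [449.3, 13.2, 56.9]
ee_rot: [0.999, 0.048, -0.002, 0.001]
contact_force: [0.6, -0.7, 0.4]
gripper_width: 85.8
```

```bash
python3 - <<'E'
from h import *
d=grab('top');save(d,'top2.png');P=cloud(d)
S=dict(long=(316,186,40,50),sb=(312,243,16,22))
for k,v in measure(d,S,P).items(): print(k,v)
s=arm.read_state();print(s['position'],s['ee_rot'])
E
```

```text
long (array([613.2,   5.4], dtype=float32), array([612.9,   5.7]), array([239.6,  57.2]), -82.6, array([613.4,   5.9,  39.2]), 1742)
sb None
[450.11694591  13.41376588  57.87795517] [ 9.98917099e-01  4.65170597e-02 -8.19491928e-04  3.48133633e-04]
```

View pics/top2.png

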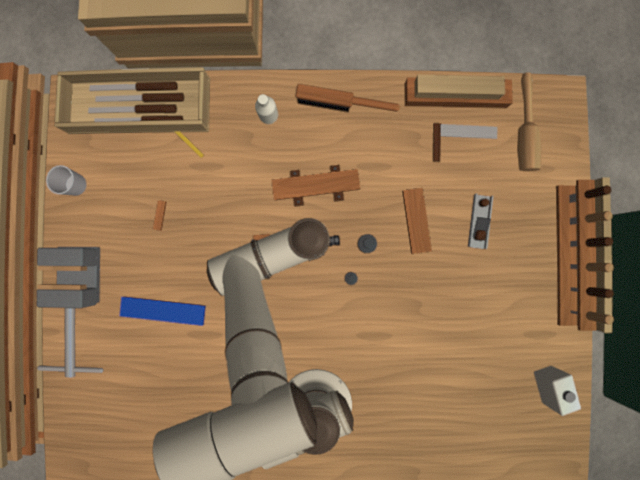

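Call:
{"fn": "apply_moves", "kwargs": {"plan": [-1, 0, 0, -0.02, 0, -1, 0, 0, -0.042, 0, -1, 0, 0, -0.055, 0, -1, 0, 0, -0.055, 0, 1, 0, 0, -0.055, 0, 1, 0, 0, -0.055, 0, 1, 0, 0, -0.055, 0, 1, 0, 0, -0.055, 0]}}

```text
clock: 8.88
position: [451.3, 13.9, 4.4]
ee_rot: [0.999, 0.047, 0.001, -0.0]
contact_force: [-0.7, 0.2, -0.0]
gripper_width: 38.7
```

Call:
{"fn": "apply_moves", "kwargs": {"plan": [1, 0, 0, 0, 0, 1, 0, 0, 0, 0, 1, 0, 0, 0, 0, 1, 0, 0, 0, 0, 1, 0, 0, 0, 0]}}

```text
clock: 9.3
position: [451.0, 13.8, 4.3]
ee_rot: [0.999, 0.047, 0.001, -0.0]
contact_force: [-1.3, 0.6, 6.0]
gripper_width: 20.4
```

Call:
{"fn": "apply_moves", "kwargs": {"plan": [1, 0, 0, 0.02, 0, 1, 0, 0, 0.05, 0, 1, 0.01, -0.004, 0.085, 0, 1, 0.035, -0.014, 0.1, 1.9, 1, 0.07, -0.027, 0.1, 1.9, 1, 0.105, -0.041, 0.1, 1.9, 1, 0.135, -0.053, 0.1, 1.9, 1, 0.155, -0.06, 0.1, 1.9]}}

```text
clock: 9.97
position: [608.1, -47.7, 103.7]
ee_rot: [0.998, 0.063, 0.001, 0.0]
contact_force: [1.1, 0.5, 0.0]
gripper_width: 20.4
```

Call:
{"fn": "apply_moves", "kwargs": {"plan": [1, 0.01, -0.004, 0, 0, 1, 0.0155, -0.006, -0.01, 0, 1, 0.0155, -0.006, -0.025, 0, 1, 0.0155, -0.006, -0.04, 0, 1, 0.0155, -0.006, -0.05, 0, 1, 0.0155, -0.006, -0.05, 0, 1, 0.0155, -0.006, -0.05, 0]}}

```text
clock: 10.55
position: [620.3, -52.3, 52.7]
ee_rot: [0.998, 0.064, -0.001, 0.0]
contact_force: [-0.3, 0.0, 0.0]
gripper_width: 20.5
```

Target TCP is (621.5, -52.5), and contact should come at z≈44.5. The commanded pose is (621, -52.4, 53.3).

Call:
{"fn": "apply_moves", "kwargs": {"plan": [1, 0, 0, -0.003, 0, 1, 0, 0, -0.006, 0, 1, 0, 0, -0.008, 0, 1, 0, 0, -0.009, 0, 1, 0, 0, -0.0095, 0, 1, 0, 0, -0.0095, 0, 1, 0, 0, -0.0095, 0]}}

```text
clock: 11.13
position: [621.1, -52.3, 44.4]
ee_rot: [0.998, 0.064, 0.0, 0.0]
contact_force: [-2.4, 1.1, 3.1]
gripper_width: 20.1
```

Call:
{"fn": "apply_moves", "kwargs": {"plan": [-0.2, 0, 0, 0, 0, -0.2, 0, 0, 0, 0, -0.2, 0, 0, 0, 0, -0.4, 0, 0, 0.005, 0, -1, 0, 0, 0.025, 0, -1, 0, 0, 0.055, 0, -1, 0, 0.015, 0.085, 0, -1, 0, 0.045, 0.1, 0]}}

```text
clock: 11.8
position: [622.7, -9.1, 148.1]
ee_rot: [0.998, 0.062, 0.003, 0.0]
contact_force: [1.1, 0.2, -0.0]
gripper_width: 85.2
```

Call:
{"fn": "apply_moves", "kwargs": {"plan": [-1, -0.004, 0.02, 0, -2, -1, -0.011, 0.055, 0, -5, -1, -0.019, 0.094, 0, -8, -1, -0.027, 0.133, 0, -11, -1, -0.034, 0.172, 0, -14, -1, -0.042, 0.211, 0, -16.8, -1, -0.05, 0.25, 0, -16.8, -1, -0.058, 0.289, 0, -16.8]}}

```text
clock: 12.47
position: [562.3, 283.4, 144.3]
ee_rot: [0.997, -0.083, 0.0, -0.0]
contact_force: [0.8, -0.3, 0.5]
gripper_width: 85.2
```

Call:
{"fn": "apply_moves", "kwargs": {"plan": [-1, -0.008, 0.039, 0, 0, -1, -0.016, 0.078, -0.01, 0, -1, -0.023, 0.113, -0.03, 0, -1, -0.029, 0.143, -0.055, 0, -1, -0.033, 0.16, -0.08, 0, -1, -0.033, 0.165, -0.1, 0, -1, -0.033, 0.165, -0.105, 0, -1, -0.033, 0.165, -0.105, 0]}}

```text
clock: 13.13
position: [529.0, 445.7, 36.7]
ee_rot: [0.997, -0.082, -0.001, 0.002]
contact_force: [0.1, 0.7, -0.4]
gripper_width: 85.6
```

```bash
python3 - <<'E'
from h import *
d=grab('top');save(d,'top3.png');P=cloud(d)
S=dict(long=(316,186,40,50),st=(337,183,56,22))
for k,v in measure(d,S,P).items(): print(k,v)
s=arm.read_state();print(s['position'],s['ee_rot'])
c=d['color'][120:290,110:430];cv2.imwrite('pics/crop3.png',cv2.cvtColor(cv2.resize(c,None,fx=2.5,fy=2.5,interpolation=2),cv2.COLOR_RGB2BGR))
E
```

```text
long (array([608.1,  43. ], dtype=float32), array([608.2,  42.9]), array([164.7,  56.7]), -82.8, array([607.9,  44.1,  39.3]), 1198)
st (array([620. , -49.2], dtype=float32), array([620.4, -49.2]), array([84.5, 21.9]), 7.1, array([619.6, -48.5,  55.6]), 247)
[530.12794783 446.08379627  38.70401698] [ 9.96578253e-01 -8.26523558e-02 -1.29200356e-04  5.97385729e-04]
```

View pics/crop3.png

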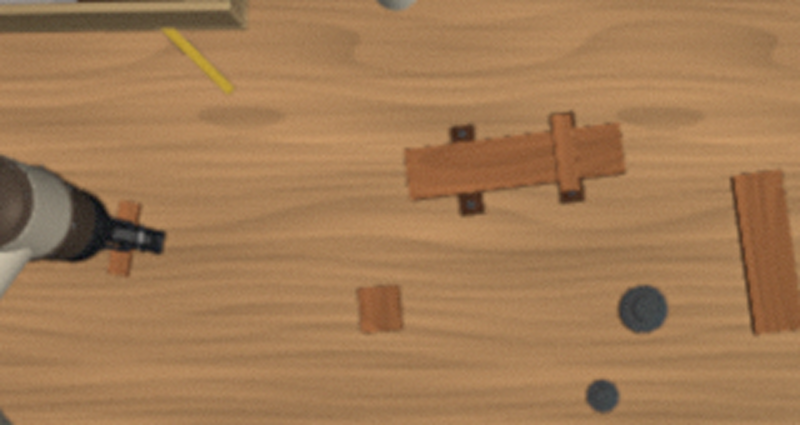

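Call:
{"fn": "apply_moves", "kwargs": {"plan": [-1, 0, 0, -0.018, 0, -1, 0, 0, -0.03, 0, -1, 0, 0, -0.0355, 0, -1, 0, 0, -0.0355, 0, 1, 0, 0, -0.0355, 0, 1, 0, 0, -0.0355, 0, 1, 0, 0, -0.0355, 0, 1, 0, 0, -0.0355, 0]}}

```text
clock: 13.85
position: [530.3, 446.9, 4.2]
ee_rot: [0.997, -0.083, 0.0, -0.001]
contact_force: [0.8, -1.0, -0.6]
gripper_width: 38.7
```

Call:
{"fn": "apply_moves", "kwargs": {"plan": [1, 0, 0, 0, 0, 1, 0, 0, 0, 0, 1, 0, 0, 0, 0, 1, 0, 0, 0, 0, 1, 0, 0, 0, 0, 1, 0, 0, 0, 0]}}

```text
clock: 14.35
position: [530.3, 447.1, 4.1]
ee_rot: [0.997, -0.082, 0.0, -0.001]
contact_force: [-0.4, 0.5, 5.0]
gripper_width: 20.1
```

```bash
python3 - <<'E'
from h import *
d=grab('side');save(d,'side3.png')
c=d['color'][150:300,170:390];cv2.imwrite('pics/crop3s.png',cv2.cvtColor(cv2.resize(c,None,fx=3.5,fy=3.5,interpolation=2),cv2.COLOR_RGB2BGR))
d=grab('top')
c=d['color'][155:225,260:380];cv2.imwrite('pics/crop3t.png',cv2.cvtColor(cv2.resize(c,None,fx=6.5,fy=6.5,interpolation=2),cv2.COLOR_RGB2BGR))
E
```

```text
(no output)
```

View pics/crop3s.png

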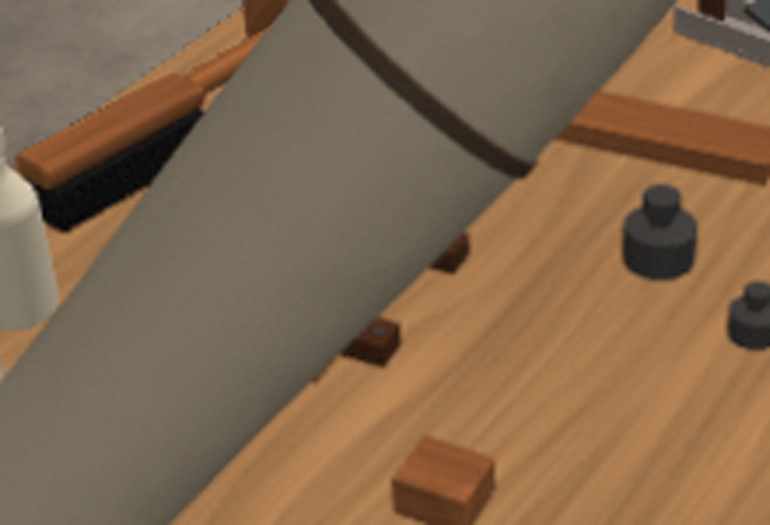

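View pics/crop3t.png

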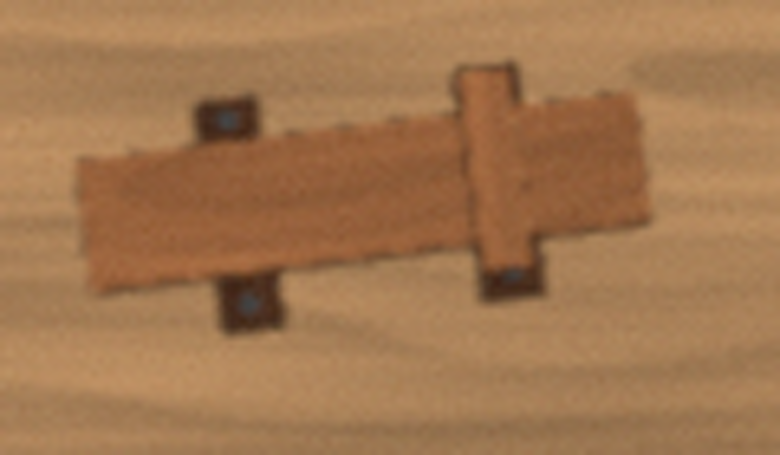

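Call:
{"fn": "apply_moves", "kwargs": {"plan": [1, 0, 0, 0.02, 0, 1, 0, 0, 0.05, 0, 1, 0.003, -0.015, 0.085, 4, 1, 0.009, -0.045, 0.1, 8, 1, 0.016, -0.08, 0.1, 12, 1, 0.023, -0.119, 0.1, 16.8, 1, 0.031, -0.158, 0.1, 16.8, 1, 0.039, -0.197, 0.1, 16.8]}}

```text
clock: 15.12
position: [568.2, 247.6, 102.5]
ee_rot: [0.998, 0.064, -0.001, 0.0]
contact_force: [1.6, 0.6, -0.5]
gripper_width: 20.5
```

Call:
{"fn": "apply_moves", "kwargs": {"plan": [1, 0.008, -0.039, 0, 0, 1, 0.016, -0.078, 0, 0, 1, 0.023, -0.115, 0, 0, 1, 0.029, -0.148, 0, 0, 1, 0.034, -0.174, -0.005, 0, 1, 0.037, -0.188, -0.02, 0, 1, 0.0377, -0.1926, -0.035, 0, 1, 0.0377, -0.1926, -0.05, 0]}}

```text
clock: 15.78
position: [606.1, 54.9, 51.9]
ee_rot: [0.998, 0.062, -0.001, 0.0]
contact_force: [0.5, 0.3, -0.5]
gripper_width: 20.0
```

Call:
{"fn": "apply_moves", "kwargs": {"plan": [1, 0, 0, -0.002, 0, 1, 0, 0, -0.004, 0, 1, 0, 0, -0.006, 0, 1, 0, 0, -0.008, 0, 1, 0, 0, -0.0095, 0, 1, 0, 0, -0.0095, 0, 1, 0, 0, -0.0095, 0]}}

```text
clock: 16.37
position: [606.9, 57.3, 44.3]
ee_rot: [0.998, 0.064, 0.0, -0.0]
contact_force: [-0.1, -0.7, -1.0]
gripper_width: 20.4
```

Call:
{"fn": "apply_moves", "kwargs": {"plan": [-0.2, 0, 0, 0, 0, -0.2, 0, 0, 0, 0, -0.2, 0, 0, 0, 0, -0.4, 0, 0, 0.005, 0, -1, 0, 0, 0.025, 0, -1, 0, 0, 0.055, 0, -1, -0.015, 0, 0.085, 0, -1, -0.045, -0.005, 0.1, 0]}}

```text
clock: 17.03
position: [565.8, 53.0, 147.7]
ee_rot: [0.998, 0.064, 0.004, -0.0]
contact_force: [0.5, 0.5, 0.3]
gripper_width: 85.7
```

Call:
{"fn": "apply_moves", "kwargs": {"plan": [-1, -0.035, -0.01, 0, 0, -1, -0.07, -0.025, 0, 0, -1, -0.1, -0.045, 0, 0, -1, -0.12, -0.075, 0, 0, -1, -0.13, -0.105, 0, 0, -1, -0.135, -0.12, 0, 0, -1, -0.135, -0.12, 0, 0]}}

```text
clock: 17.62
position: [425.1, -70.0, 144.4]
ee_rot: [0.998, 0.062, 0.0, -0.0]
contact_force: [0.5, 0.6, 0.2]
gripper_width: 85.3
```

```bash
python3 - <<'E'
from h import *
d=grab('top');save(d,'top4.png');P=cloud(d)
S=dict(sr=(337,183,56,22),sl=(296,188,56,22),plank=(316,186,40,26))
for k,v in measure(d,S,P).items(): print(k,v)
s=arm.read_state();print(s['position'],s['ee_rot'])
c=d['color'][155:225,260:380];cv2.imwrite('pics/crop4t.png',cv2.cvtColor(cv2.resize(c,None,fx=6.5,fy=6.5,interpolation=2),cv2.COLOR_RGB2BGR))
d=grab('side');save(d,'side4.png')
c=d['color'][190:270,210:330];cv2.imwrite('pics/crop4s.png',cv2.cvtColor(cv2.resize(c,None,fx=6.5,fy=6.5,interpolation=2),cv2.COLOR_RGB2BGR))
S=dict(sr=(284,210,56,30),sl=(264,238,56,30))
E
```

```text
sr (array([620.4, -49.2], dtype=float32), array([620.6, -49.2]), array([84.1, 22.3]), 7.4, array([620.4, -48.5,  55.3]), 247)
sl (array([606.3,  60.3], dtype=float32), array([606.1,  60.3]), array([83.8, 21.9]), 7.3, array([605.6,  60.1,  55.4]), 244)
plank (array([613.1,   5.2], dtype=float32), array([612.8,   5.4]), array([88.9, 57. ]), -82.7, array([613.5,   5.9,  39.2]), 655)
[426.21603561 -69.00557114 144.4816058 ] [ 9.98038437e-01  6.26011459e-02  6.10536609e-04 -5.10374354e-05]
```

View pics/crop4t.png

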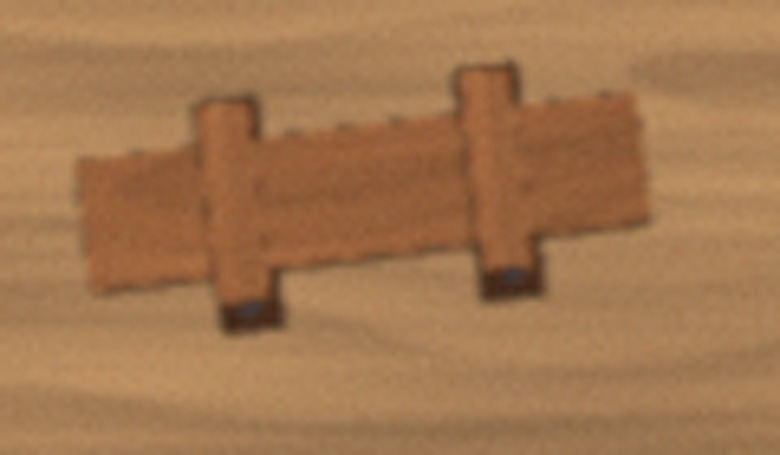

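View pics/crop4s.png

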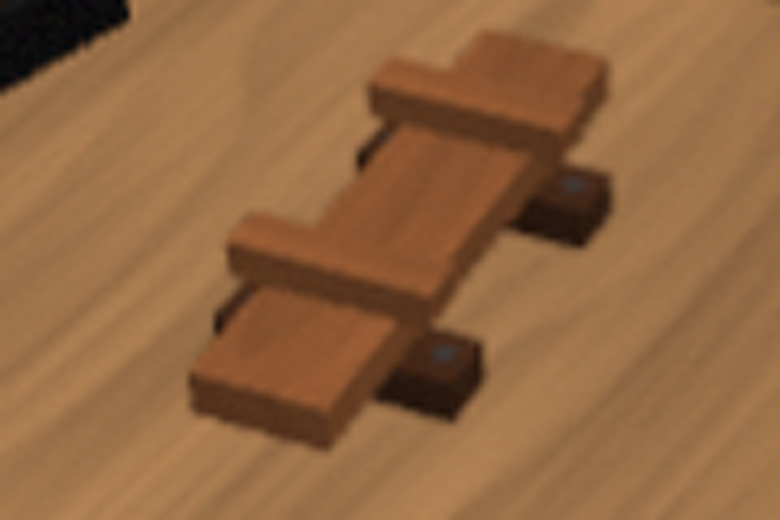

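Call:
{"fn": "apply_moves", "kwargs": {"plan": [-1, 0.008, -0.02, 0, 0.7, -1, 0.02, -0.05, 0, 0.7, -1, 0.035, -0.085, 0, 0.7, -1, 0.05, -0.12, 0, 0.7, -1, 0.065, -0.155, -0.015, 0.7, -1, 0.079, -0.188, -0.04, 0.7, -1, 0.087, -0.207, -0.07, 0.7, -1, 0.0887, -0.2115, -0.09, 0.7]}}

```text
clock: 18.38
position: [517.0, -281.7, 50.8]
ee_rot: [0.998, 0.069, -0.0, 0.0]
contact_force: [-0.2, 1.0, -0.3]
gripper_width: 85.7
```

Call:
{"fn": "apply_moves", "kwargs": {"plan": [-1, 0, 0, -0.02, 0, -1, 0, 0, -0.038, 0, -1, 0, 0, -0.0505, 0, -1, 0, 0, -0.0505, 0, 1, 0, 0, -0.0505, 0, 1, 0, 0, -0.0505, 0, 1, 0, 0, -0.0505, 0, 1, 0, 0, -0.0505, 0]}}

```text
clock: 19.05
position: [516.8, -279.5, 5.0]
ee_rot: [0.998, 0.07, 0.002, 0.001]
contact_force: [0.6, 0.8, 3.0]
gripper_width: 54.4
```

Call:
{"fn": "apply_moves", "kwargs": {"plan": [1, 0, 0, 0, 0, 1, 0, 0, 0, 0, 1, 0, 0, 0, 0, 1, 0, 0, 0, 0, 1, 0, 0, 0, 0]}}

```text
clock: 19.47
position: [516.9, -279.5, 5.0]
ee_rot: [0.998, 0.07, 0.002, 0.001]
contact_force: [1.1, 2.9, 5.5]
gripper_width: 54.6
```

Call:
{"fn": "apply_moves", "kwargs": {"plan": [1, 0, 0, 0.02, 0, 1, 0, 0, 0.055, 0, 1, 0, 0, 0.09, -3, 1, 0.005, 0.015, 0.12, -10, 1, 0.014, 0.042, 0.13, -17, 1, 0.025, 0.072, 0.13, -24, 1, 0.036, 0.104, 0.13, -31, 1, 0.046, 0.135, 0.13, -38]}}

```text
clock: 20.13
position: [561.1, -143.2, 133.5]
ee_rot: [0.965, -0.262, -0.0, -0.0]
contact_force: [0.1, -0.1, -1.1]
gripper_width: 53.9
```

Call:
{"fn": "apply_moves", "kwargs": {"plan": [1, 0.01, 0.027, 0, -7, 1, 0.019, 0.054, 0, -14, 1, 0.028, 0.08, 0, -21, 1, 0.036, 0.105, 0, -28, 1, 0.044, 0.126, 0, -35, 1, 0.049, 0.14, 0, -42, 1, 0.0516, 0.146, 0, -49, 1, 0.0516, 0.1461, 0, -52.65]}}

```text
clock: 20.8
position: [612.9, 3.2, 132.6]
ee_rot: [0.75, -0.662, -0.0, 0.0]
contact_force: [-0.5, -0.3, -1.8]
gripper_width: 54.3
```

Call:
{"fn": "apply_moves", "kwargs": {"plan": [1, 0, 0, -0.01, 0, 1, 0, 0, -0.025, 0, 1, 0, 0, -0.04, 0, 1, 0, 0, -0.055, 0, 1, 0, 0, -0.06, 0, 1, 0, 0, -0.06, 0, 1, 0, 0, -0.06, 0, 1, 0, 0, -0.06, 0]}}

```text
clock: 21.47
position: [613.6, 1.6, 74.1]
ee_rot: [0.751, -0.66, 0.001, -0.001]
contact_force: [1.0, 0.1, -1.1]
gripper_width: 54.3
```

Call:
{"fn": "apply_moves", "kwargs": {"plan": [1, 0, 0, -0.003, 0, 1, 0, 0, -0.006, 0, 1, 0, 0, -0.008, 0, 1, 0, 0, -0.01, 0, 1, 0, 0, -0.012, 0, 1, 0, 0, -0.013, 0, 1, 0, 0, -0.013, 0, 1, 0, 0, -0.013, 0]}}

```text
clock: 22.13
position: [613.1, 1.6, 61.0]
ee_rot: [0.751, -0.66, 0.0, -0.0]
contact_force: [-1.6, 0.5, 3.9]
gripper_width: 54.3
```

Call:
{"fn": "apply_moves", "kwargs": {"plan": [-1, 0, 0, 0, 0, -1, 0, 0, 0, 0, -1, 0, 0, 0, 0, -1, 0, 0, 0.005, 0, -1, 0, 0, 0.025, 0, -1, 0, 0, 0.055, 0, -1, 0, 0, 0.085, 0, -1, -0.01, -0.01, 0.1, 0]}}

```text
clock: 22.8
position: [606.3, -7.3, 164.6]
ee_rot: [0.752, -0.659, 0.003, -0.003]
contact_force: [0.3, -0.7, -0.1]
gripper_width: 85.1
```

Call:
{"fn": "apply_moves", "kwargs": {"plan": [-1, -0.02, -0.017, 0, 0, -1, -0.045, -0.039, 0, 0, -1, -0.07, -0.06, 0, 0, -1, -0.095, -0.081, 0, 0, -1, -0.12, -0.102, 0, 0, -1, -0.14, -0.12, 0, 0, -1, -0.15, -0.129, -0.01, 0, -1, -0.1518, -0.1301, -0.02, 0]}}

```text
clock: 23.47
position: [449.5, -139.9, 141.1]
ee_rot: [0.75, -0.661, 0.001, -0.001]
contact_force: [0.0, 0.8, -0.3]
gripper_width: 85.2
```

```bash
python3 - <<'E'
from h import *
d=grab('top');save(d,'top5.png');P=cloud(d)
S=dict(short=(316,186,76,50))
for k,v in measure(d,S,P).items(): print(k,v)
s=arm.read_state();print(s['position'],s['ee_rot'])
d2=grab('side')
a=cv2.resize(d['color'][145:265,260:400],None,fx=4,fy=4,interpolation=2)
b=cv2.resize(d2['color'][180:300,210:400],None,fx=4*140/190*.9,fy=4*140/190*.9,interpolation=2)[:a.shape[0]]
b=cv2.resize(d2['color'][180:280,210:400],(380,200),interpolation=2)
cv2.imwrite('pics/c5t.png',cv2.cvtColor(a,cv2.COLOR_RGB2BGR))
cv2.imwrite('pics/c5s.png',cv2.cvtColor(cv2.resize(d2['color'][180:280,210:400],None,fx=4,fy=4,interpolation=2),cv2.COLOR_RGB2BGR))
E
```

```text
short (array([612.5,   5.8], dtype=float32), array([612.3,   5.7]), array([180. ,  56.9]), -82.7, array([613.2,   5.6,  75.1]), 1384)
[ 448.574841   -139.28893705  138.89887216] [ 7.50224043e-01 -6.61182403e-01 -1.19854981e-03  5.28316004e-04]
```

View pics/c5t.png

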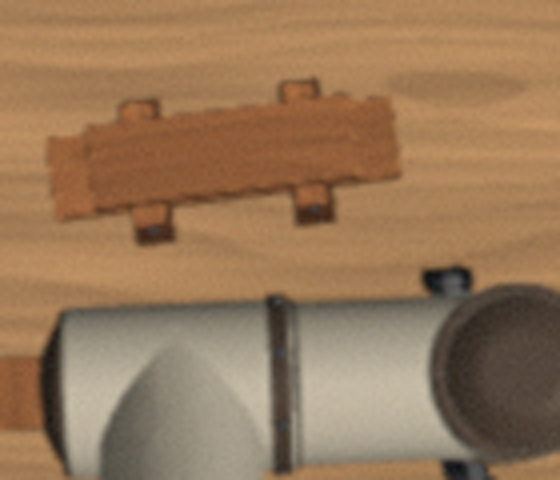

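View pics/c5s.png

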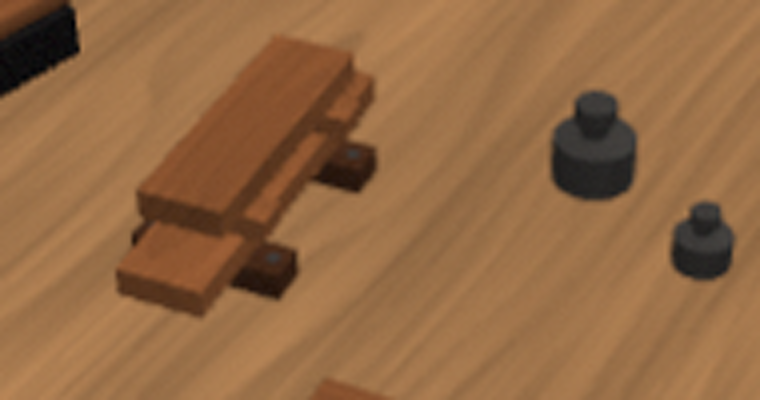

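The top crop (4× scale) shows the short plank over both sticks. The long plank shows past it by about 10 px (27 mm) at each end, though the right one is faint because the colour is the same. Depth puts the short plank's centre at (612.3, 5.7) against the long plank's (612.9, 5.5). The side crop shows the large weight at (595,150) and the small one at (703,245). I grip the large one by its knob.

Call:
{"fn": "apply_moves", "kwargs": {"plan": [-1, 0, 0, -0.025, 0, -1, 0, 0, -0.055, 0, -1, 0, 0, -0.08, 0, -1, 0, 0, -0.095, 0, -1, 0, 0, -0.102, 0, -1, 0, 0, -0.102, 0, -1, 0, 0, -0.102, 0]}}

```text
clock: 24.15
position: [452.3, -138.3, 38.9]
ee_rot: [0.751, -0.66, 0.0, -0.0]
contact_force: [-0.0, -0.7, -0.1]
gripper_width: 85.5
```

Call:
{"fn": "apply_moves", "kwargs": {"plan": [1, 0, 0, 0, 0, 1, 0, 0, 0, 0, 1, 0, 0, 0, 0, 1, 0, 0, 0, 0, 1, 0, 0, 0, 0, 1, 0, 0, 0, 0, 1, 0, 0, 0, 0, 1, 0, 0, 0, 0]}}

```text
clock: 24.82
position: [451.3, -138.5, 39.1]
ee_rot: [0.751, -0.66, 0.0, -0.0]
contact_force: [-1.2, 1.5, 5.8]
gripper_width: 25.5
```

Call:
{"fn": "apply_moves", "kwargs": {"plan": [1, 0, 0, 0.015, 0, 1, 0, 0, 0.04, 0, 1, 0, 0, 0.07, 0, 1, 0, 0, 0.095, 0, 1, 0.008, 0.007, 0.11, 0, 1, 0.022, 0.019, 0.115, 0, 1, 0.042, 0.037, 0.115, 0, 1, 0.062, 0.055, 0.115, 0]}}

```text
clock: 25.48
position: [512.6, -83.1, 153.2]
ee_rot: [0.75, -0.661, -0.001, -0.0]
contact_force: [0.8, -0.5, -4.3]
gripper_width: 25.2
```

Call:
{"fn": "apply_moves", "kwargs": {"plan": [1, 0.02, 0.018, 0, 0, 1, 0.04, 0.036, 0, 0, 1, 0.06, 0.053, 0, 0, 1, 0.078, 0.068, 0, 0, 1, 0.09, 0.079, 0, 0, 1, 0.097, 0.085, 0, 0, 1, 0.0992, 0.0865, 0, 0, 1, 0.0992, 0.0865, -0.008, 0]}}

```text
clock: 26.15
position: [612.9, 3.2, 145.8]
ee_rot: [0.751, -0.66, 0.001, -0.001]
contact_force: [0.1, 0.0, -3.3]
gripper_width: 25.4
```

Call:
{"fn": "apply_moves", "kwargs": {"plan": [1, 0, 0, -0.008, 0, 1, 0, 0, -0.015, 0, 1, 0, 0, -0.02, 0, 1, 0, 0, -0.023, 0, 1, 0, 0, -0.023, 0, 1, 0, 0, -0.023, 0, 1, 0, 0, -0.023, 0]}}

```text
clock: 26.73
position: [612.7, 2.9, 122.8]
ee_rot: [0.751, -0.66, 0.0, -0.0]
contact_force: [0.9, -0.2, -3.2]
gripper_width: 25.6
```

```bash
python3 - <<'E'
from h import *
d2=grab('side');cv2.imwrite('pics/c6s.png',cv2.cvtColor(cv2.resize(d2['color'][130:290,180:380],None,fx=3.5,fy=3.5,interpolation=2),cv2.COLOR_RGB2BGR))
s=arm.read_state();print(s['position'],s['ee_rot'],s['contact_force'])
E
```

```text
[612.68802216   3.01364011 122.83876254] [ 7.51082573e-01 -6.60208054e-01  3.44791396e-04 -4.18951094e-04] [ 0.06059389  0.23227637 -3.98541356]
```

View pics/c6s.png

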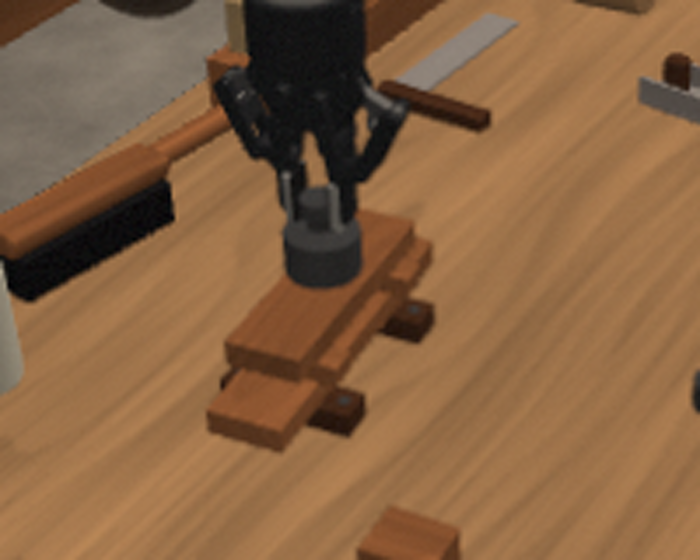

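The weight hangs upright over the plank's middle, at crop (323,245), about 8 mm up. I lower it.

Call:
{"fn": "apply_moves", "kwargs": {"plan": [1, 0, 0, -0.002, 0, 1, 0, 0, -0.004, 0, 1, 0, 0, -0.006, 0, 1, 0, 0, -0.007, 0, 1, 0, 0, -0.008, 0, 1, 0, 0, -0.008, 0, 1, 0, 0, -0.008, 0]}}

```text
clock: 27.37
position: [612.3, 3.0, 115.3]
ee_rot: [0.751, -0.66, 0.0, -0.0]
contact_force: [-3.1, 1.0, 4.3]
gripper_width: 25.5
```

Call:
{"fn": "apply_moves", "kwargs": {"plan": [-1, 0, 0, 0, 0, -1, 0, 0, 0, 0, -1, 0, 0, 0, 0, -1, 0, 0, 0, 0, -1, 0, 0, 0.01, 0, -1, 0, 0, 0.035, 0, -1, 0, 0, 0.07, 0, -1, 0, 0, 0.1, 0]}}

```text
clock: 28.03
position: [612.7, 2.8, 216.6]
ee_rot: [0.751, -0.66, 0.001, -0.0]
contact_force: [0.6, 0.0, 0.2]
gripper_width: 85.6
```

Call:
{"fn": "apply_moves", "kwargs": {"plan": [-1, -0.015, -0.01, 0.01, 0, -1, -0.04, -0.03, 0.01, 0, -1, -0.07, -0.06, 0.01, 0, -1, -0.1, -0.09, 0.01, 0, -1, -0.13, -0.12, 0.01, 0, -1, -0.155, -0.14, 0.01, 0, -1, -0.165, -0.15, 0.01, 0, -1, -0.165, -0.15, 0.01, 0]}}

```text
clock: 28.7
position: [445.4, -148.6, 225.5]
ee_rot: [0.75, -0.661, 0.001, -0.0]
contact_force: [0.2, 1.4, 0.3]
gripper_width: 85.3
```

```bash
python3 - <<'E'
from h import *
d=grab('top');P=cloud(d)
S=dict(short=(316,186,76,50),sr=(337,183,56,24),sl=(296,188,56,24),knob=(316,184,133,16),body=(316,184,108,16),off=(262,243,30,16))
for k,v in measure(d,S,P).items(): print(k,v)
d2=grab('side');cv2.imwrite('pics/c7s.png',cv2.cvtColor(cv2.resize(d2['color'][130:290,180:420],None,fx=3.3,fy=3.3,interpolation=2),cv2.COLOR_RGB2BGR))
cv2.imwrite('pics/c7t.png',cv2.cvtColor(cv2.resize(d['color'][140:290,240:500],None,fx=3,fy=3,interpolation=2),cv2.COLOR_RGB2BGR))
E
```

```text
short (array([611.5,   6.1], dtype=float32), array([612.3,   5.7]), array([179.9,  56.9]), -82.7, array([611.2,  19. ,  75.3]), 1057)
sr (array([586.3, -54.1], dtype=float32), array([586.2, -56.9]), array([29. , 15.2]), -80.3, array([586.7, -53.9,  55.2]), 48)
sl (array([571.7,  56.1], dtype=float32), array([571.4,  55.8]), array([19. , 13.6]), -89.9, array([572.8,  57.2,  55.1]), 46)
knob (array([612.4,   4.8], dtype=float32), array([612.9,   5. ]), array([25.9, 25.7]), 0.1, array([612.7,   5. , 132.9]), 91)
body (array([610.3,   4.3], dtype=float32), array([611.5,   5.2]), array([52.7, 52.3]), 0.1, array([608.7,   5.2, 108. ]), 232)
off (array([450.9, 154.6], dtype=float32), array([451.3, 154.3]), array([49.6, 44.2]), 0.4, array([451.3, 154.6,  29.2]), 289)
```

View pics/c7s.png

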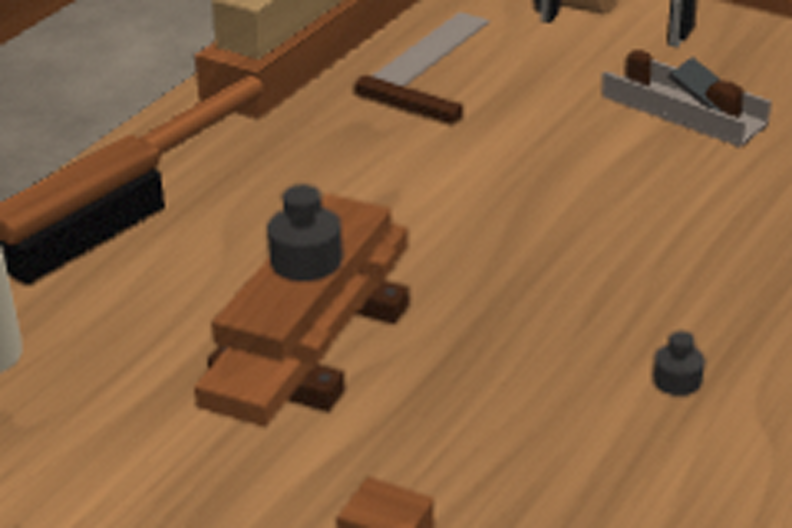

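View pics/c7t.png

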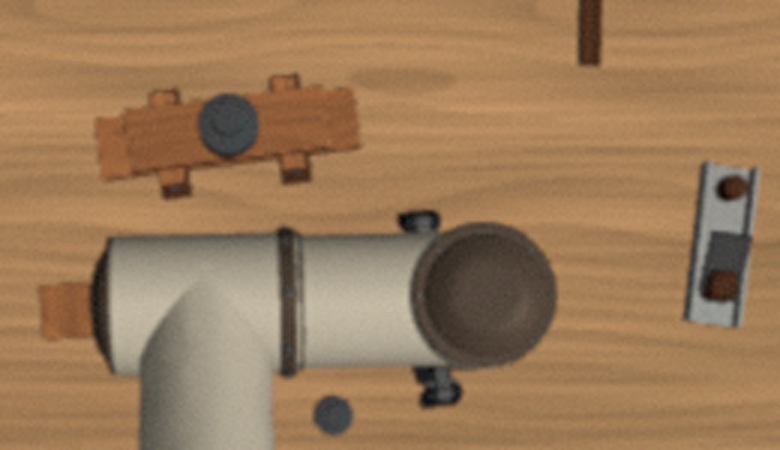

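The stack is complete: the weight stands upright at top crop (229,125). Its knob measures (612.9, 5.0, top 133) against the plank centre (612.3, 5.7). The offcut hasn't moved and the gripper is clear, so I hand in.

```bash
python3 -c "
from bench import arm
print(arm.job_done())"
```

```text
the job is handed in; nothing more can be done
None
```

The stack is built in the order asked and handed in at about 29 s of the 128 s, with the gripper clear of everything. The hand-in gives no verdict.

Last checks, all from the top camera:

| Item | Measured | Should be |
|---|---|---|
| Long plank | centre (613, 5.5), square to the rails within about 0.1° | rail midpoint (613.5, 3.5), so about 2 mm towards the left rail |
| Left stick | within 1 mm of its rail's centre line | on the centre line |
| Right stick | about 3 mm off its rail's centre line, towards the other rail | on the centre line |
| Short plank | (612.3, 5.7), same angle as the long plank | centred and lined up with the long plank (within 1 mm) |
| Weight | upright, knob at (612.9, 5.0) | middle of the short plank (within 1 mm) |

- **Right stick:** I left the 3 mm as it was rather than risk disturbing the stack to correct it.
- **Cause of the offset:** placed parts showed up 2–3 mm further in +y in the camera than the arm's own reading. I corrected for this after the first stick, so the long plank and right stick were placed without the correction.
- **Bystanders:** the offcut measured where it began. I only looked at the block plane in the pictures; the arm never went near it.

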